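# Lock the indexing fixture and present the flanged tube for tacking

### The arm

A 7-joint arm with a two-finger parallel gripper is mounted at the origin on the work surface. World frame = base frame: x ahead of the robot, y to its left, z up, the work surface at z = 0. Lengths are in m, angles in rad, forces in N, time in s.
With the tool pointing down it reaches from about 0.425 to 0.8 m from the base axis. Payload 8.3 kg.
Tool frame: the origin (TCP) lies where the fingers leave the gripper's body, on its centre line; the fingertips stand 73 mm ahead of it and the grasp point (between the pads) lies grip_point_offset ahead of it (grip_point_offset is the distance from the TCP to the grasp point, in m); z points along the fingers, y is the line along which they close (so a half turn about z gives the same grasp; the last joint's range is limited). The gripper opens to 85 mm and grips with 20 to 120 N. Pads are 22 mm wide; open, the fingers measure 114 mm over their backs; the gripper's body (76 mm by 85 mm) begins 54 mm behind the grasp point. The pads swing forward as they close: fully open they stand 13 mm farther back than shut.
Start: joints at [1.091, 0.383, 0.016, 1.37, -0.006, 1.388, -0.046], TCP at [0.253, -0.571, 0.304] pointing down, gripper open.
Joint ranges: [-2.95, 2.95], [-0.25, 2.06], [-1.52, 1.56], [0.18, 2.33], [-1.44, 4.58], [0.02, 2.06], [-3.01, 3.01]. Speed limits (rad/s): [2.39, 2.39, 3.01, 3.01, 3.14, 3.14, 3.14].

### API

Orientations are given as a unit quaternion [x, y, z, w].
In Python, from rig import * gives the robot as it stands.
- The arm moves only by the tool apply_moves, never from a script. Its argument "moves" is a list that holds one entry, the list of rows, each a list of 7 numbers: the closure, from -1 (fully open) to 1 (shut), then the shift along the tool's x, y, z in cm, then the turn, a rotation vector about the tool's x, y, z in rad. In form: [[[fingers, x, y, z, wx, wy, wz], ...]]. A call has 1 to 10 rows; each row is the pose to reach, as a shift and turn from the pose commanded when the call began, along the tool's axes at that moment; what a row does not reach only later rows make up. A row lasts 1/10 s, in which the tool goes at most 50 mm and 8.59 degrees, less where a joint would pass 70% of its speed; a pose out of reach is approached as far as the arm can. A call with a gripper value outside its range is refused whole. The fingers move at their own pace and stop on an object; the grip force is fixed at half the most. Time passes only in rows, so rows that repeat a pose let the fingers close. It gives the time, the measured TCP pose, the force, the opening and the grip force at its end, in the units of the state.
- get_obs(): the state, without advancing time (a new reading comes with each control period).
- grab_frame(name): name is "scene" or "top"; returns a dict with "pixels" (480x640x3 uint8, red, green, blue), "z_map" (480x640 float32, m along the optical axis (not along the pixel's ray), 0 where there is no reading), "K" (3x3 intrinsics, pixels), "k1" (the pictures are not rectified: a ray, as slopes to the right and down, at radius r is drawn at 1 + k1 r^2 times it, then the intrinsics apply), "rvec" (rotation vector, rad) and "tvec" (3), from world to camera coordinates, as OpenCV has them. Camera axes: x right, y down, z forward; pixel columns grow to the right and rows downward; lengths in m; the calibration is good to about 2 mm. A picture is of the moment at which its call begins.
- finish_job(): hands the job in; it is judged then, once.
The state is a dict: "time_s": time; "joints": joint angles; "qd": joint speeds; "joint_torque": joint torques, N m; "position": TCP position; "tcp_rot": TCP orientation; "ft_force": force on the tool from outside, world axes, zero at the start; "wrist_torque": the same for the moment, N m; "grip_width": opening from 0.0 (shut) to 1.0 (fully open); "grasp_force": force on a finger pad.
Only numpy, scipy, OpenCV 4.12 (cv2) and the standard library are available. Lean on these libraries where they do the work, as an engineer would, in place of code of your own. Each camera call takes 0.05 s, during which the arm holds its last target. There are 200 camera calls.

### The job

First swing the latch hook beside the round faceplate (on its right, seen from the robot) fully closed into its catch, so that the welding fixture is locked down. Then turn the faceplate by its upright pegs until the tube with the round flange stands squarely at the front, in line with the pointer, and finish while still gripping a peg, holding the faceplate still there for the welder to tack. Keep all four workpieces seated upright in their nests, and leave the other things on the bench where they are.

Things in the scene. Friction and masses are not known exactly. Their poses are not given: they have to be found in the camera images.
- hook (a joint): Steel latch hook on the bench plate to the right of the faceplate, locking the fixture down. Swings level about an upright pivot. Rad: 0 = closed, its mouth round the catch pin, against its stop; grows as it swings open, counter-clockwise from above (up to 1.6). Starts 0.8 to 1.4 open; stays where left (about 1.5 N at the knob moves it), no spring.
- hook_pivot (a point): Point on the hook's upright pivot axis, 77 mm above the bench. The knob's axis goes round it at 75.3 mm; when closed the knob lies at x -75, y -7 mm from the pivot in the base's axes.
- base: Fixed aluminium base of the indexing fixture: a foot under the faceplate, a bench plate 10 mm thick with the latch on it to the right (the base's -y side), and the pointer at its front. It never moves. Origin: on the bench, on the faceplate's upright turning axis. Its -x axis runs from the turning axis to the pointer (roughly towards the robot); z up.
- front (a point): The front position: 85 mm from the turning axis straight towards the pointer, level with the faceplate's top (62 mm over the bench). The pointer, which marks the front, is a fixed upright steel blade 30 mm wide with an arrow tip, 180 mm from the turning axis, just outside the faceplate's rim; its top is 78 mm over the bench.
- faceplate: Round grey faceplate, 280 mm across, 12 mm thick, turning either way without stop about its upright axis; stays where left (1 N at a peg turns it), no spring. Origin: centre of its underside, 50 mm over the bench; z up. It carries four three-jaw nests (jaws 24 mm high) 85 mm from the axis on its +x, +y, -x, -y axes, a workpiece in each, and a turning peg half-way between each two nests.
- peg0 (a point): One of four alike upright round dark steel turning pegs of the faceplate, diameter 18 mm, 88 mm high, 120 mm from the turning axis. Point on its axis 150 mm over the bench, at the peg's top end.
- peg1 (a point): One of four alike upright round dark steel turning pegs of the faceplate, diameter 18 mm, 88 mm high, 120 mm from the turning axis. Point on its axis 150 mm over the bench, at the peg's top end.
- peg2 (a point): One of four alike upright round dark steel turning pegs of the faceplate, diameter 18 mm, 88 mm high, 120 mm from the turning axis. Point on its axis 150 mm over the bench, at the peg's top end.
- peg3 (a point): One of four alike upright round dark steel turning pegs of the faceplate, diameter 18 mm, 88 mm high, 120 mm from the turning axis. Point on its axis 150 mm over the bench, at the peg's top end.
- hook_knob (a point): Point on the axis at the top of the upright round steel knob near the hook's free end: knob diameter 18 mm, its top 77 mm and its foot 35 mm over the bench (the hook's arm lies below, 27 to 35 mm over the bench).
- flanged_mid (a point): The flanged tube: bare bright steel, foot diameter 36 mm, 90 mm high, with a round flange of diameter 60 mm, 8 mm thick, at its top. Loose, standing in one of the faceplate's nests (which one varies). Point on its axis 45 mm above its foot, 107 mm over the bench.
- plain_mid (a point): The plain tube: bare bright steel, diameter 36 mm, 85 mm high. Loose, standing in one of the faceplate's nests (which one varies). Point on its axis 45 mm above its foot, 107 mm over the bench.
- reducer_mid (a point): The reducer: bare bright steel, diameter 36 mm below, tapering to 22 mm, 92 mm high. Loose, standing in one of the faceplate's nests (which one varies). Point on its axis 45 mm above its foot, 107 mm over the bench.
- square_mid (a point): The tube with a square plate 44 x 44 x 8 mm on top: bare bright steel, diameter 36 mm, 88 mm high. Loose, standing in one of the faceplate's nests (which one varies). Point on its axis 45 mm above its foot, 107 mm over the bench.
- magnet: Square dark magnet block 75 x 75 x 22 mm, by the fixture. A bystander, to be left alone. Origin at its underside.
- tip_jar: Small grey jar, diameter 60 mm, 64 mm high, by the fixture. A bystander, to be left alone. Origin at its underside.
- brush: Wire brush with wooden handle, 260 mm long, lying. A bystander, to be left alone. Origin at its underside.
- hammer: Hammer, lying. A bystander, to be left alone. Origin at its underside.
- wrench: Wrench, lying. A bystander, to be left alone. Origin at its underside.
- spray: Grey spray can, diameter 64 mm, 185 mm high. A bystander, to be left alone. Origin at its underside.
Mind the look-alikes: they are no part of the job. What is shaped like the part that bears square_mid but red is not meant.

How it is judged:
On the way, in this order (a step that is already met when the one before it is completed fails the run):
1. the latch hook is closed in its catch (value of joint hook below 0.07 rad), for 0.2 s.
2. with the hook closed, the flanged tube stands in front of the pointer and the faceplate is held still by the gripper (value of joint hook below 0.07 rad and horizontal distance between flanged_mid and front below 0.012 m and angular speed of faceplate below 0.05 rad/s and contact force between the fingers and faceplate above 2 N), for 0.2 s.
At the end, for the whole second after the job is handed in: Hook within 0.07 rad of closed; flanged tube's axis within 12 mm of the front position; faceplate slower than 0.05 rad/s and held by the fingers with more than 2 N; all four workpieces seated (raised under 6 mm, tilted under 0.12 rad). Ends holding (all of step 2 and z of each of flanged_mid, plain_mid, reducer_mid, square_mid in the frame of faceplate below 0.063 m and angle between each of flanged_mid, plain_mid, reducer_mid, square_mid's own z axis and vertical below 0.12 rad); the arm keeps its last pose, push and grip.
It fails at once if a bystander is pushed more than 30 mm (distance of any of magnet, tip_jar, brush, hammer, wrench, spray from where it was at the start of the episode above 0.03 m).
It fails at once if a workpiece is lifted out or tipped over (z of any of flanged_mid, plain_mid, reducer_mid, square_mid in the frame of faceplate above 0.075 m or angle between any of flanged_mid, plain_mid, reducer_mid, square_mid's own z axis and vertical above 0.35 rad).
It also fails if it takes over 61 s, if anything falls off the work surface, if the arm or the gripper's body presses on something with over 40 N, if the wrist force passes 120 N, or if a joint passes its speed limit or range.

## Working session

There is one attempt and no reset: what is moved stays moved. The work goes in short steps, Python scripts to look and compute and a tool call to move; the robot and the scene stay as the last step left them, time stands still between calls to the robot, and variables do not carry over. Pictures are saved under pics/ and viewed, at most 10 in all, crops included, and the job is handed in when it is done.

Besides the shell and the picture viewer there is one more tool, called after "Call:" by a JSON object that holds its "api" and its "payload", one argument or row to a line. apply_moves: Moves the arm, as the interface text tells. Its arguments: {"type":"object","properties":{"moves":{"type":"array","items":{"type":"array","items":{"type":"array","items":{"type":"number"}}}}},"required":["moves"]}

```bash
mkdir -p pics; ls
python3 - <<'E'
from rig import *
import cv2,numpy as np
o=get_obs(); print(o)
for n in("scene","top"):
    f=grab_frame(n); np.savez(n+"0.npz",**f); cv2.imwrite(f"pics/{n}0.png",f["pixels"][:,:,::-1])
    R=cv2.Rodrigues(np.array(f["rvec"]))[0]; print(n,f["K"],f["k1"],(-R.T@np.array(f["tvec"]).ravel()),R)
E
```

```text
pics
{'time_s': 0.0, 'joints': array([ 1.0910872 ,  0.38425203,  0.01633584,  1.37120682, -0.00630318,
        1.38819843, -0.04655518]), 'qd': array([ 0.00063179, -0.00140787,  0.00041546,  0.00052662,  0.00035803,
       -0.00280285, -0.00037457]), 'joint_torque': array([-3.45738772e-05, -6.27599931e+01,  8.44323747e-01, -3.71827662e+01,
        1.65011996e-02,  1.42020907e-02,  1.09119020e-05]), 'position': array([ 0.25292859, -0.57111927,  0.30284593]), 'tcp_rot': array([ 9.78357307e-01,  2.06920189e-01, -2.18983205e-04, -9.83956465e-04]), 'ft_force': array([-0.08566952, -0.65462198, -0.67485763]), 'wrist_torque': array([0.02082589, 0.03460608, 0.00757185]), 'grasp_force': 0.0, 'grip_width': 1.0010077822688128}
scene [[515.28299394   0.         322.41478268]
 [  0.         515.28299394 239.86706338]
 [  0.           0.           1.        ]] -0.12915722928327927 [1.18477869 0.74969258 0.76290165] [[-0.75651355  0.65389882 -0.01017759]
 [ 0.36472866  0.4089449  -0.83650288]
 [-0.54282618 -0.63653782 -0.547868  ]]
top [[478.37448813   0.         324.12843152]
 [  0.         478.37448813 242.77088005]
 [  0.           0.           1.        ]] -0.10688628638013951 [0.41998506 0.0017466  1.31078613] [[ 0.02744785 -0.99959898 -0.00696344]
 [-0.9952884  -0.02668013 -0.09321574]
 [ 0.09299258  0.0094892  -0.99562158]]
```

View pics/scene0.png

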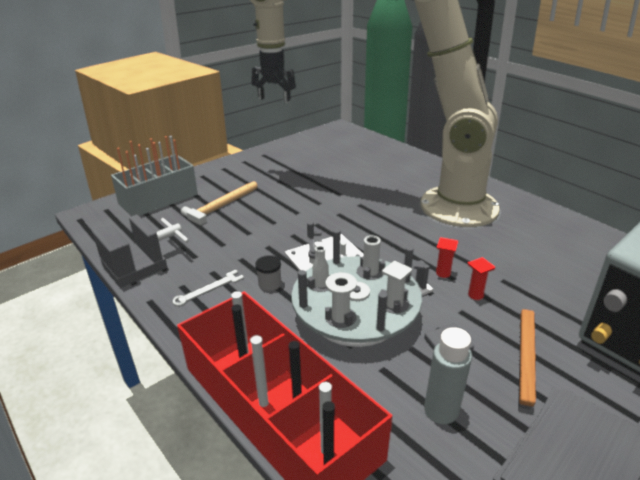

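View pics/top0.png

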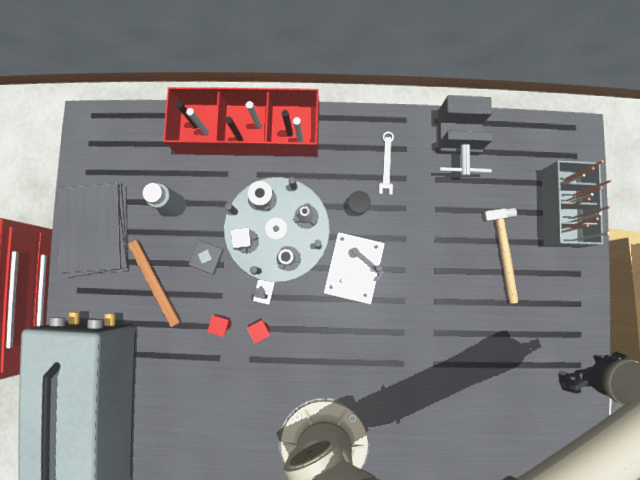

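The scene view shows the faceplate with the flanged tube nearest the camera (341,285). In the top view the faceplate centre is at about (276,229), with the flanged tube at the back left (260,193) and the pointer at (263,291). The latch plate is at (355,268), and the two red look-alikes at (218,325) and (258,330) are not meant. Next I'll enlarge the fixture and measure it.

```bash
cat > h.py <<'E'
import numpy as np,cv2
def load(n): return dict(np.load(n))
def ray(f,uv,z):
    """pixels -> world points on plane height z"""
    k=np.array([f["k1"],0,0,0,0],float)
    n=cv2.undistortPoints(np.array(uv,float).reshape(-1,1,2),f["K"],k).reshape(-1,2)
    R=cv2.Rodrigues(f["rvec"])[0]; t=np.array(f["tvec"]).ravel(); c=-R.T@t
    d=np.c_[n,np.ones(len(n))]@R
    return c+d*((z-c[2])/d[:,2])[:,None]
def proj(f,P):
    k=np.array([f["k1"],0,0,0,0],float)
    return cv2.projectPoints(np.array(P,float).reshape(-1,1,3),f["rvec"],f["tvec"],f["K"],k)[0].reshape(-1,2)
E
python3 - <<'E'
from h import *
f=load("top0.npz"); im=f["pixels"][:,:,::-1].copy()
c=cv2.resize(im[165:315,205:405],None,fx=4,fy=4,interpolation=cv2.INTER_CUBIC); cv2.imwrite("pics/crop0.png",c)
hsv=cv2.cvtColor(im,cv2.COLOR_BGR2HSV); print(hsv[215,255],hsv[250,270],hsv[190,230],hsv[270,345])
m=cv2.inRange(im,(130,130,130),(215,215,215)); m[:, :215]=0;m[:,335:]=0;m[:170]=0;m[285:]=0
n,l,s,_=cv2.connectedComponentsWithStats(m); i=1+np.argmax(s[1:,4]); print(s[i])
cs=max(cv2.findContours((l==i).astype(np.uint8),0,cv2.CHAIN_APPROX_NONE)[0],key=len)
h=cv2.convexHull(cs).reshape(-1,2)
w=ray(f,h,.062)[:,:2]
A=np.c_[2*w,np.ones(len(w))];q=np.linalg.lstsq(A,(w**2).sum(1),rcond=None)[0];print(q[:2],np.sqrt(q[2]+q[:2]@q[:2]))
E
```

```text
[ 90  18 215] [ 92  18 217] [115  12 133] [  0   0 247]
[ 223  177  112  108 2943]
[0.55880974 0.13024579] 0.15109901400203635
```

View pics/crop0.png

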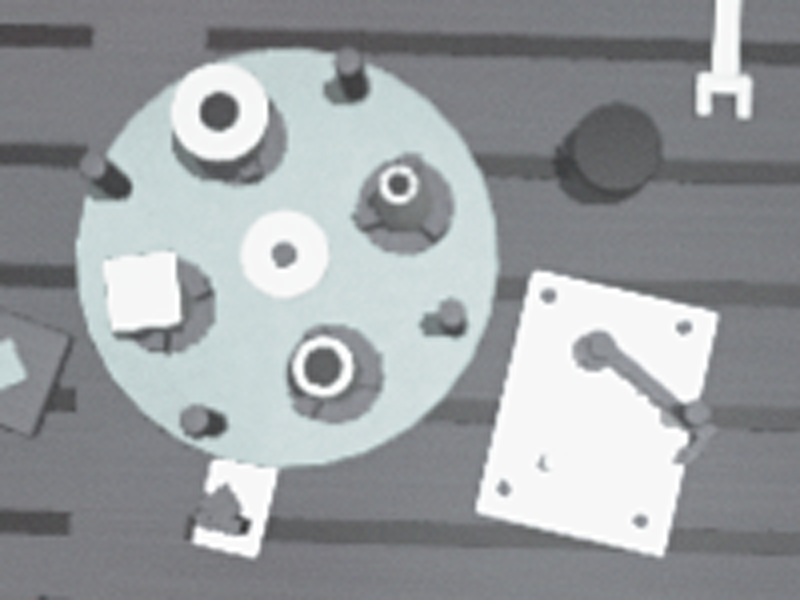

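The crop shows:
- **Flanged tube:** round top at crop (219,111).
- **Other workpieces:** square plate at (143,290), plain tube at (323,367), reducer at (398,184).
- **Pegs:** tops at (97,165), (351,62), (455,315) and (195,420).
- **Latch:** hook knob at (697,412), pivot at (600,345).
- **Pointer:** blade at about (222,505).

The flanged tube is the only one with a round, wide top, so it is the one meant. The red square-topped pieces lie off the faceplate.

Run:
```python
from h import *
f=load("top0.npz")
P=lambda c,z: ray(f,[(205+c[0]/4-.4,165+c[1]/4-.4)],z)[0,:2]
ext=[P(c,.062) for c in((76,256),(498,256),(287,47),(287,466))]
C=np.array([(ext[2]+ext[3])[0]/2,(ext[0]+ext[1])[1]/2]); print("C",C,ext)
print("hub",P((284,253),.067))
pegs=[P(c,.150) for c in((97,165),(351,62),(455,315),(195,420))]
print("pegmean",np.mean(pegs,0))
W=[P((219,111),.152),P((323,367),.147),P((398,184),.154),P((143,290),.150)]
print("wmean",np.mean(W,0))
C=(np.mean(pegs,0)+np.mean(W,0))/2
for n,p in zip("p0 p1 p2 p3 fl pl re sq".split(),pegs+W):
    d=p-C; print(n,p.round(4),np.hypot(*d).round(4),np.degrees(np.arctan2(d[1],d[0])).round(1))
kn=P((697,412),.077)
for z in(.04,.06,.077): 
    pv=P((600,345),z); print("knob",kn,"pivot",pv,np.hypot(*(kn-pv)),np.degrees(np.arctan2(*(kn-pv)[::-1])))
for c,z in(((222,488),.078),((247,525),.078),((222,510),.078)):
    d=P(c,z)-C; print("ptr",P(c,z),np.hypot(*d),np.degrees(np.arctan2(d[1],d[0])))
e=[P(c,.01) for c in((540,270),(476,512),(718,315),(664,556))]
print("plate edges",[np.degrees(np.arctan2(*(b-a)[::-1])) for a,b in((e[0],e[1]),(e[2],e[3]))],np.degrees(np.arctan2(*(e[2]-e[0])[::-1]))-90, np.degrees(np.arctan2(*(e[3]-e[1])[::-1]))-90)
print("magnet/jar",P((610,145),.064), "catch",P((543,463),.03))
```

```text
C [0.57197218 0.14110245] [array([0.56714202, 0.28059655]), array([0.57438274, 0.00160834]), array([0.71105331, 0.14590885]), array([0.43289104, 0.1354946 ])]
hub [0.57205511 0.14198385]
pegmean [0.57012999 0.13909452]
wmean [0.57107996 0.14123193]
p0 [0.6137 0.2506] 0.1186 68.7
p1 [0.682  0.0957] 0.1199 -21.8
p2 [0.5266 0.0268] 0.1216 -111.2
p3 [0.4582 0.1832] 0.1203 159.0
fl [0.6488 0.176 ] 0.0861 24.6
pl [0.4929 0.1065] 0.0847 -156.6
re [0.6057 0.0639] 0.0839 -65.3
sq [0.5369 0.2185] 0.0853 113.3
knob [ 0.47468549 -0.1294073 ] pivot [ 0.51924507 -0.0678837 ] 0.07596518397007722 -125.91461334233671
knob [ 0.47468549 -0.1294073 ] pivot [ 0.51768289 -0.06678784] 0.07596033718295996 -124.47527852437781
knob [ 0.47468549 -0.1294073 ] pivot [ 0.51635503 -0.06585636] 0.07599390051616081 -123.25234201148629
ptr [0.41735606 0.17526339] 0.15721721343209596 167.09947613334296
ptr [0.39412255 0.15824734] 0.17740654188390645 174.14933481511983
ptr [0.40324116 0.17473892] 0.1708979978823978 168.32747179383622
plate edges [np.float64(166.7000038079984), np.float64(168.42454631529492)] -192.7326592857758 -191.6184827971984
magnet/jar [ 0.64995474 -0.07038852] catch [ 0.44000016 -0.03212612]
```

```bash
cat >> h.py <<'E'
from scipy.spatial.transform import Rotation as Ro
def down(ydeg):
    b=np.radians(ydeg); y=np.array([np.cos(b),np.sin(b),0]); z=np.array([0,0,-1.]); return Ro.from_matrix(np.c_[np.cross(y,z),y,z])
def row(o,p,ydeg,g):
    R0=Ro.from_quat(o["tcp_rot"]); s=R0.inv().apply(np.array(p)-o["position"])*100; w=(R0.inv()*down(ydeg)).as_rotvec()
    return [g]+[round(float(v),2) for v in s]+[round(float(v),3) for v in w]
E
python3 - <<'E'
from rig import *
from h import *
import rig
print(grip_point_offset)
o=get_obs()
f=load("scene0.npz"); uv=proj(f,[[.4747,-.1294,.077],[.5164,-.0659,.077],[.529,.029,.15],[.571,.141,.062],[.442,-.057,.077]]);print(uv)
im=f["pixels"][:,:,::-1].copy()
c=cv2.resize(im[195:345,270:440],None,fx=4,fy=4,interpolation=cv2.INTER_CUBIC)
for u in uv: cv2.circle(c,tuple(int(v) for v in ((u-[270,195]+.4)*4)),4,(0,0,255),1)
cv2.imwrite("pics/crop1.png",c)
print(row(o,[.4747,-.1294,.22],-34,0))
E
```

```text
0.0539
[[310.45116712 222.42135784]
 [313.93596007 238.41249574]
 [336.33422848 230.36861312]
 [356.60732406 292.71965075]
 [338.92004301 229.08610072]]
[0, 38.17, -31.4, 8.35, -0.002, -0.0, -0.56]
```

View pics/crop1.png

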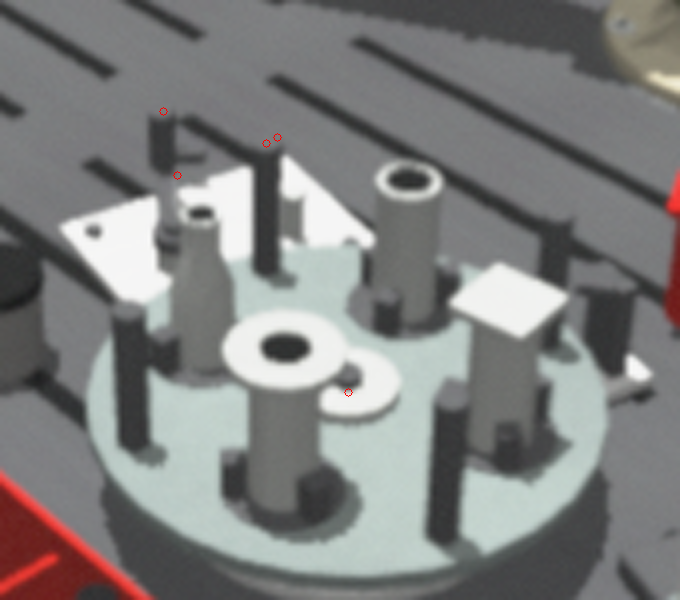

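The projected knob, peg and centre points fall on their images in the scene view: knob at crop (163,117), peg at (265,148). The flanged tube is confirmed at crop (284,345). I'll move above the knob.

Call:
{"api": "apply_moves", "payload": {
  "moves": [
    [[0,4,-3.2,0.8,0,0,-0.06],[0,8,-6.5,1.6,0,0,-0.12],[0,12,-9.8,2.6,0,0,-0.18],[0,16,-13,3.5,0,0,-0.24],[0,20,-16.3,4.4,0,0,-0.3],[0,24,-19.6,5.2,0,0,-0.36],[0,28,-23,6.1,0,0,-0.42],[0,32,-26.3,7,0,0,-0.48],[0,36,-29.6,7.9,0,0,-0.53],[0,38.2,-31.4,8.3,0,0,-0.56]]
  ]
}}

```text
time_s: 1.1
position: [0.4748, -0.1291, 0.2206]
tcp_rot: [0.883, 0.47, -0.0, -0.0]
ft_force: [1.3, -0.3, -0.3]
grip_width: 0.496
grasp_force: 0.0
```

Run:
```python
from rig import *
from h import *
o=get_obs(); print(o["time_s"],o["position"],o["joints"],o["grip_width"],o["qd"].max())
print(row(o,[.4747,-.1294,.12],-34,0))
for n,r in(("scene",(195,345,230,400)),("top",(165,315,205,405))):
    f=grab_frame(n); a,b,c,d=r; cv2.imwrite(f"pics/{n}1.png",cv2.resize(f["pixels"][a:b,c:d,::-1],None,fx=3,fy=3))
a=cv2.imread("pics/scene1.png");b=cv2.imread("pics/top1.png")
cv2.imwrite("pics/pair1.png",cv2.resize(np.hstack([a,b]),None,fx=.72,fy=.72))
```

```text
1.1 [ 0.47476623 -0.12912228  0.22064671] [ 0.55060249  0.18322643 -0.38930122  1.83011504  0.07613986  1.14307646
 -0.45677811] 0.4963969404692895 0.2801934261767964
[0, -0.02, 0.01, 10.06, -0.0, 0.0, 0.001]
```

View pics/pair1.png

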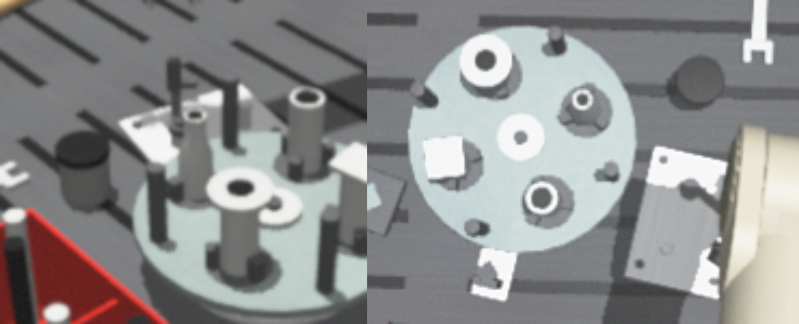

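The top view is now blocked by the arm at the latch, while the scene crop still shows the knob free at (175,65). Tracking is accurate, so I'll descend around the knob.

Call:
{"api": "apply_moves", "payload": {
  "moves": [
    [[0,0,0,2,0,0,0],[0,0,0,4,0,0,0],[0,0,0,6,0,0,0],[0,0,0,7.5,0,0,0],[0,0,0,9,0,0,0],[0,0,0,10,0,0,0],[0,0,0,10,0,0,0]]
  ]
}}

```text
time_s: 1.9
position: [0.4735, -0.1309, 0.1197]
tcp_rot: [0.883, 0.469, -0.001, -0.001]
ft_force: [-0.8, 0.6, 0.2]
grip_width: 0.501
grasp_force: 0.0
```

Call:
{"api": "apply_moves", "payload": {
  "moves": [
    [[0.5,0,0,0,0,0,0],[0.5,0,0,0,0,0,0],[1,0,0,0,0,0,0],[1,0,0,0,0,0,0],[1,0,0,0,0,0,0]]
  ]
}}

```text
time_s: 2.4
position: [0.4751, -0.1311, 0.1221]
tcp_rot: [0.883, 0.469, 0.001, 0.001]
ft_force: [-2.1, -0.5, 5.2]
grip_width: 0.19
grasp_force: 58.5
```

The knob is gripped at 16 to 18 mm. I'll work out the closing arc.

```bash
cat > arc.py <<'E'
from rig import *
from h import *
def arc(c,r,a0,a1,n,z,yo,g,k=10):
    o=get_obs(); print(o["position"],o["ft_force"])
    for a in np.linspace(a0,a1,n+1)[1:]:
        t=np.radians(a); print(row(o,[c[0]+r*np.cos(t),c[1]+r*np.sin(t),z],a+yo,g))
E
python3 -c "
from arc import *
arc([.519,-.068],.0758,235,205,10,.121,-270,1)"
```

```text
[ 0.47508338 -0.13111199  0.12209291] [-2.08237613 -0.54992484  5.15947199]
[1, 0.13, -0.42, 0.11, 0.002, -0.0, 0.069]
[1, 0.16, -0.81, 0.11, 0.002, -0.0, 0.122]
[1, 0.22, -1.2, 0.11, 0.002, -0.0, 0.174]
[1, 0.3, -1.59, 0.11, 0.002, -0.0, 0.226]
[1, 0.4, -1.98, 0.11, 0.002, -0.001, 0.279]
[1, 0.52, -2.36, 0.11, 0.002, -0.001, 0.331]
[1, 0.66, -2.73, 0.11, 0.001, -0.001, 0.383]
[1, 0.82, -3.09, 0.1, 0.001, -0.001, 0.436]
[1, 0.99, -3.45, 0.1, 0.001, -0.001, 0.488]
[1, 1.19, -3.79, 0.1, 0.001, -0.001, 0.541]
```

Call:
{"api": "apply_moves", "payload": {
  "moves": [
    [[1,0.05,-0.4,0,0,0,0.06],[1,0.1,-0.8,0,0,0,0.12],[1,0.15,-1.2,0,0,0,0.17],[1,0.25,-1.6,0,0,0,0.23],[1,0.35,-2,0,0,0,0.28],[1,0.5,-2.35,0,0,0,0.33],[1,0.65,-2.7,0,0,0,0.38],[1,0.8,-3.1,0,0,0,0.44],[1,1.0,-3.45,0,0,0,0.49],[1,1.2,-3.8,0,0,0,0.54]]
  ]
}}

```text
time_s: 3.4
position: [0.4487, -0.1009, 0.122]
tcp_rot: [0.977, 0.215, -0.001, 0.001]
ft_force: [-9.9, -3.9, 13.5]
grip_width: 0.187
grasp_force: 59.6
```

```bash
python3 -c "
from arc import *
arc([.519,-.068],.0758,205,172,10,.121,-270,1)"
```

```text
[ 0.44872841 -0.10089134  0.12201364] [-9.94169993 -3.94956353 13.54108673]
[1, 0.19, -0.45, 0.1, 0.001, 0.002, 0.055]
[1, 0.23, -0.88, 0.1, 0.001, 0.002, 0.113]
[1, 0.29, -1.32, 0.1, 0.001, 0.002, 0.17]
[1, 0.37, -1.74, 0.1, 0.001, 0.002, 0.228]
[1, 0.49, -2.17, 0.1, 0.001, 0.002, 0.285]
[1, 0.62, -2.58, 0.1, 0.001, 0.002, 0.343]
[1, 0.78, -2.99, 0.1, 0.001, 0.002, 0.401]
[1, 0.96, -3.38, 0.1, 0.001, 0.002, 0.458]
[1, 1.16, -3.77, 0.1, 0.002, 0.002, 0.516]
[1, 1.39, -4.14, 0.09, 0.002, 0.002, 0.573]
```

Call:
{"api": "apply_moves", "payload": {
  "moves": [
    [[1,0.05,-0.45,-0.1,0,0,0.06],[1,0.1,-0.9,-0.1,0,0,0.11],[1,0.15,-1.3,-0.1,0,0,0.17],[1,0.25,-1.75,-0.1,0,0,0.23],[1,0.35,-2.15,-0.1,0,0,0.29],[1,0.5,-2.6,-0.1,0,0,0.34],[1,0.65,-3.0,-0.1,0,0,0.4]]
  ]
}}

```text
time_s: 4.1
position: [0.4411, -0.0704, 0.1221]
tcp_rot: [1.0, 0.017, -0.002, 0.0]
ft_force: [-9.4, -1.3, 9.4]
grip_width: 0.189
grasp_force: 59.6
```

```bash
python3 -c "
from arc import *
arc([.518,-.067],.0758,181,168,5,.122,-270,1)"
```

```text
[ 0.4410927  -0.07043654  0.12207662] [-9.39586226 -1.31242406  9.4095519 ]
[1, 0.13, -0.55, 0.01, 0.001, 0.004, 0.062]
[1, 0.16, -0.89, 0.01, 0.001, 0.004, 0.107]
[1, 0.21, -1.23, 0.01, 0.001, 0.004, 0.152]
[1, 0.27, -1.57, 0.01, 0.001, 0.004, 0.198]
[1, 0.34, -1.91, 0.0, 0.001, 0.004, 0.243]
```

Call:
{"api": "apply_moves", "payload": {
  "moves": [
    [[1,0,-0.4,0,0,0,0.05],[1,0.05,-0.8,0,0,0,0.1],[1,0.05,-1.1,0,0,0,0.14],[1,0.05,-1.1,0,0,0,0.14]]
  ]
}}

```text
time_s: 4.5
position: [0.4414, -0.059, 0.1221]
tcp_rot: [0.999, -0.053, -0.002, 0.0]
ft_force: [-8.8, -0.8, 7.3]
grip_width: 0.187
grasp_force: 59.5
```

Call:
{"api": "apply_moves", "payload": {
  "moves": [
    [[1,0,-0.2,0,0,0,0.02],[1,0.05,-0.4,0,0,0,0.04],[1,0.05,-0.4,0,0,0,0.04]]
  ]
}}

```text
time_s: 4.8
position: [0.4416, -0.0581, 0.1221]
tcp_rot: [0.997, -0.073, -0.002, 0.002]
ft_force: [-11.8, -11.8, 10.6]
grip_width: 0.189
grasp_force: 60.0
```

Call:
{"api": "apply_moves", "payload": {
  "moves": [
    [[1,0,-0.2,0,0,0,0],[1,0,-0.2,0,0,0,0],[1,0,-0.2,0,0,0,0]]
  ]
}}

```text
time_s: 5.1
position: [0.4416, -0.0579, 0.122]
tcp_rot: [0.997, -0.074, -0.002, 0.003]
ft_force: [-12.8, -18.7, 10.7]
grip_width: 0.191
grasp_force: 60.2
```

Run:
```python
from rig import *
from h import *
print(get_obs()["position"])
for n,r in(("scene",(195,345,230,400)),("top",(165,315,205,405))):
    f=grab_frame(n); a,b,c,d=r; cv2.imwrite(f"pics/{n}2.png",cv2.resize(f["pixels"][a:b,c:d,::-1],None,fx=3,fy=3))
a=cv2.imread("pics/scene2.png");b=cv2.imread("pics/top2.png")
cv2.imwrite("pics/pair2.png",cv2.resize(np.hstack([a,b]),None,fx=.72,fy=.72))
```

```text
[ 0.44164355 -0.05790172  0.12204867]
```

View pics/pair2.png

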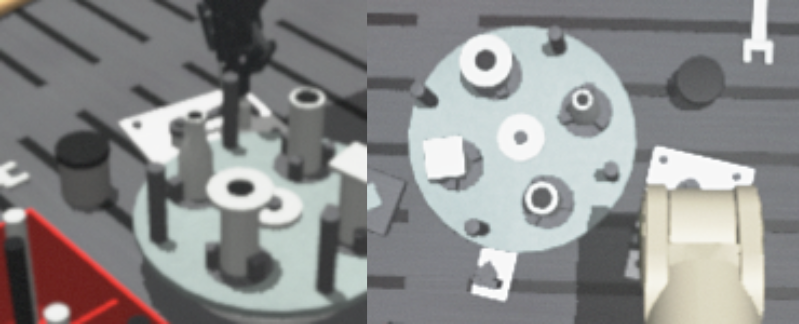

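The hook has hit its stop at the predicted closed spot (0.442, -0.058), and the force is rising. The scene crop shows the gripper at the catch at about (240,60). I'll relax, open and lift.

Call:
{"api": "apply_moves", "payload": {
  "moves": [
    [[1,0,0.3,0,0,0,0],[0.2,0,0.3,0,0,0,0],[0,0,0.3,0,0,0,0],[0,0,0.3,0,0,0,0],[0,0,0.3,-3,0,0,0],[0,0,0.3,-7,0,0,0],[0,0,0.3,-11,0,0,0],[0,0,0.3,-14,0,0,0],[0,0,0.3,-15,0,0,0]]
  ]
}}

```text
time_s: 6.1
position: [0.4453, -0.0554, 0.2758]
tcp_rot: [0.997, -0.071, 0.003, 0.0]
ft_force: [0.9, -0.4, -0.5]
grip_width: 0.501
grasp_force: 0.0
```

Run:
```python
from rig import *
from h import *
o=get_obs(); print(o["time_s"],o["position"],o["joints"])
print(row(o,[.529,.028,.271],-20.5,0)); print(row(o,[.529,.028,.182],-20.5,0))
f=grab_frame("scene"); print(proj(f,[[.442,-.057,.077]])); cv2.imwrite("pics/s3.png",cv2.resize(f["pixels"][195:295,280:400,::-1],None,fx=5,fy=5,interpolation=cv2.INTER_CUBIC))
```

```text
6.1 [ 0.44532667 -0.05544759  0.27576031] [ 0.32752599  0.0290301  -0.27907211  1.8617764   0.00889261  1.24591126
 -1.66733109]
[0, 7.1, -9.45, 0.52, 0.004, -0.005, -1.355]
[0, 7.04, -9.45, 9.42, 0.004, -0.005, -1.355]
[[338.92004301 229.08610072]]
```

View pics/s3.png

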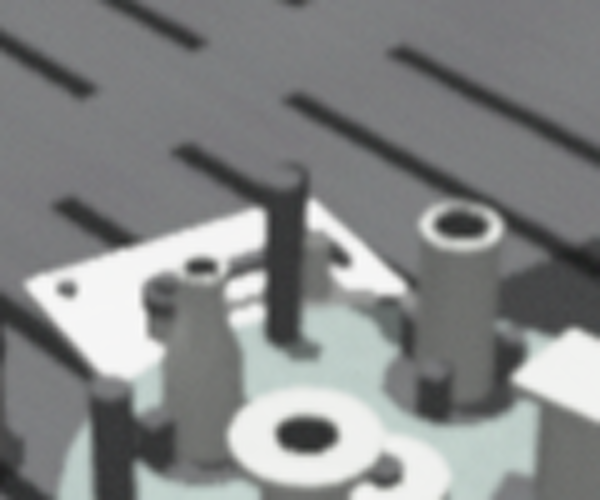

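The hook arm lies along the catch, with the knob behind the peg at (290,185), so it is closed. I'll go above peg p2 at (0.529, 0.028).

Call:
{"api": "apply_moves", "payload": {
  "moves": [
    [[0,0.7,-1,0,0,0,-0.14],[0,1.5,-2,0,0,0,-0.28],[0,2.2,-3,0,0,0,-0.41],[0,3,-4,0,0,0,-0.55],[0,3.8,-5,0,0,0,-0.69],[0,4.5,-6,0,0,0,-0.83],[0,5.5,-7.2,0.3,0,0,-0.97],[0,6.3,-8.4,0.5,0,0,-1.1],[0,7.1,-9.4,0.5,0,0,-1.24],[0,7.1,-9.4,0.5,0,0,-1.35]]
  ]
}}

```text
time_s: 7.15
position: [0.5277, 0.0289, 0.2651]
tcp_rot: [0.821, 0.571, -0.001, -0.001]
ft_force: [0.9, 0.3, -0.3]
grip_width: 0.5
grasp_force: 0.0
```

Run:
```python
from rig import *
from h import *
o=get_obs(); print(o["time_s"],o["position"])
print(row(o,[.529,.028,.182],-20.5,0))
```

```text
7.15 [0.52773191 0.0289357  0.26512785]
[0, -0.05, 0.17, 8.31, -0.003, -0.001, 0.002]
```

Call:
{"api": "apply_moves", "payload": {
  "moves": [
    [[0,0,0.1,2,0,0,0],[0,0,0.1,4,0,0,0],[0,0,0.1,6,0,0,0],[0,0,0.1,7.5,0,0,0],[0,0,0.1,8.3,0,0,0],[0,0,0.1,8.3,0,0,0],[0.6,0,0.1,8.3,0,0,0],[1,0,0.1,8.3,0,0,0],[1,0,0.1,8.3,0,0,0],[1,0,0.1,8.3,0,0,0]]
  ]
}}

```text
time_s: 8.15
position: [0.5288, 0.0269, 0.1849]
tcp_rot: [0.823, 0.568, 0.001, 0.0]
ft_force: [-1.3, 0.5, 2.4]
grip_width: 0.192
grasp_force: 58.8
```

```bash
python3 -c "
from arc import *
o=get_obs();print(o['grip_width'],np.degrees(np.arctan2(*(o['position'][:2]-[.571,.141])[::-1])))
arc([.571,.141],.12,-110.5,-60.5,10,.182,90,1)"
```

```text
0.19226302809554982 -110.28108552082169
[0.52881781 0.02685093 0.18487153] [-1.27883145  0.53230603  2.3507603 ]
[1, 0.22, 1.0, 0.29, 0.001, -0.001, -0.093]
[1, 0.36, 2.03, 0.29, 0.001, -0.0, -0.18]
[1, 0.6, 3.06, 0.29, 0.001, -0.0, -0.268]
[1, 0.92, 4.05, 0.29, 0.001, -0.0, -0.355]
[1, 1.32, 5.02, 0.29, 0.001, -0.0, -0.442]
[1, 1.81, 5.94, 0.3, 0.001, -0.0, -0.53]
[1, 2.38, 6.82, 0.3, 0.001, -0.0, -0.617]
[1, 3.02, 7.65, 0.3, 0.001, -0.0, -0.704]
[1, 3.73, 8.42, 0.3, 0.001, -0.0, -0.791]
[1, 4.51, 9.12, 0.3, 0.001, -0.0, -0.879]
```

Gripped on the peg. I'll turn counter-clockwise along the arc, 50° first.

Call:
{"api": "apply_moves", "payload": {
  "moves": [
    [[1,0.1,1.0,0,0,0,-0.09],[1,0.25,2.0,0,0,0,-0.18],[1,0.5,3.0,0,0,0,-0.27],[1,0.8,4.0,0,0,0,-0.355],[1,1.2,5.0,0,0,0,-0.44],[1,1.7,5.9,0,0,0,-0.53],[1,2.3,6.8,0,0,0,-0.615],[1,2.95,7.6,0,0,0,-0.7],[1,3.65,8.4,0,0,0,-0.79],[1,4.45,9.1,0,0,0,-0.88]]
  ]
}}

```text
time_s: 9.15
position: [0.6306, 0.035, 0.1849]
tcp_rot: [0.502, 0.865, 0.0, 0.001]
ft_force: [1.4, -0.7, 1.8]
grip_width: 0.192
grasp_force: 59.2
```

```bash
python3 -c "
from arc import *
o=get_obs();print(o['joints'],o['grip_width'],np.hypot(*(o['position'][:2]-[.571,.141])),np.degrees(np.arctan2(*(o['position'][:2]-[.571,.141])[::-1])))
arc([.571,.141],.12,-60.5,-10.5,10,.185,90,1)"
```

```text
[ 0.28189675  0.53489804 -0.54627862  1.49068316  0.28968642  1.19498218
  0.20942532] 0.19234134931010416 0.12155823787627504 -60.65906351754337
[0.63056419 0.03503533 0.18493328] [ 1.3639735  -0.67910961  1.80656492]
[1, 0.2, 1.08, -0.01, 0.001, 0.002, -0.084]
[1, 0.33, 2.12, -0.0, 0.001, 0.002, -0.172]
[1, 0.56, 3.14, -0.0, 0.001, 0.002, -0.259]
[1, 0.87, 4.14, -0.0, 0.001, 0.002, -0.346]
[1, 1.26, 5.11, -0.0, 0.001, 0.002, -0.433]
[1, 1.75, 6.04, 0.0, 0.001, 0.002, -0.521]
[1, 2.31, 6.92, 0.0, 0.001, 0.002, -0.608]
[1, 2.94, 7.76, 0.0, 0.001, 0.002, -0.695]
[1, 3.64, 8.53, 0.0, 0.001, 0.002, -0.782]
[1, 4.41, 9.24, 0.0, 0.001, 0.002, -0.87]
```

Forces are negligible, so I'll continue.

Call:
{"api": "apply_moves", "payload": {
  "moves": [
    [[1,0.1,1.05,0,0,0,-0.09],[1,0.25,2.1,0,0,0,-0.175],[1,0.5,3.1,0,0,0,-0.26],[1,0.8,4.1,0,0,0,-0.35],[1,1.2,5.1,0,0,0,-0.435],[1,1.7,6.0,0,0,0,-0.52],[1,2.25,6.9,0,0,0,-0.61],[1,2.9,7.75,0,0,0,-0.695],[1,3.6,8.5,0,0,0,-0.785],[1,4.4,9.2,0,0,0,-0.87]]
  ]
}}

```text
time_s: 10.15
position: [0.6902, 0.1181, 0.185]
tcp_rot: [0.092, 0.996, 0.0, 0.003]
ft_force: [10.5, -1.5, -1.4]
grip_width: 0.197
grasp_force: 58.9
```

```bash
python3 -c "
from arc import *
o=get_obs();print(o['joints'],o['grip_width'],np.hypot(*(o['position'][:2]-[.571,.141])),np.degrees(np.arctan2(*(o['position'][:2]-[.571,.141])[::-1])))
arc([.571,.141],.12,-10.5,32.9,9,.185,90,1)"
```

```text
[ 0.20056276  0.71572424 -0.69426049  1.26792394  0.45231564  1.30714995
  0.90226445] 0.1965336478860794 0.1214020681415757 -10.88497975445775
[0.69021783 0.11807467 0.18499029] [10.49510859 -1.51507097 -1.44391989]
[1, 0.18, 1.09, -0.0, 0.0, 0.005, -0.085]
[1, 0.31, 2.09, -0.0, 0.0, 0.005, -0.17]
[1, 0.52, 3.08, -0.0, -0.0, 0.005, -0.254]
[1, 0.82, 4.04, -0.0, -0.0, 0.005, -0.338]
[1, 1.19, 4.98, -0.0, -0.001, 0.005, -0.422]
[1, 1.64, 5.89, -0.01, -0.001, 0.005, -0.506]
[1, 2.17, 6.75, -0.01, -0.001, 0.005, -0.59]
[1, 2.77, 7.56, -0.01, -0.001, 0.005, -0.674]
[1, 3.43, 8.32, -0.02, -0.002, 0.005, -0.759]
```

Call:
{"api": "apply_moves", "payload": {
  "moves": [
    [[1,0.05,1.1,0,0,0,-0.085],[1,0.2,2.1,0,0,0,-0.17],[1,0.4,3.1,0,0,0,-0.255],[1,0.7,4.05,0,0,0,-0.34],[1,1.1,5.0,0,0,0,-0.42],[1,1.55,5.9,0,0,0,-0.505],[1,2.1,6.75,0,0,0,-0.59],[1,2.7,7.55,0,0,0,-0.675],[1,3.35,8.3,0,0,0,-0.76],[1,3.35,8.3,0,0,0,-0.76]]
  ]
}}

```text
time_s: 11.15
position: [0.6707, 0.2105, 0.185]
tcp_rot: [-0.286, 0.958, 0.002, 0.003]
ft_force: [10.5, 7.0, -3.2]
grip_width: 0.195
grasp_force: 58.8
```

```bash
python3 -c "
from arc import *
o=get_obs();print(o['joints'],o['grip_width'],o['ft_force'],np.degrees(np.arctan2(*(o['position'][:2]-[.571,.141])[::-1])))
f=grab_frame('top');np.savez('top9.npz',**f);cv2.imwrite('pics/t9.png',cv2.resize(f['pixels'][165:315,205:405,::-1],None,fx=4,fy=4,interpolation=cv2.INTER_CUBIC))"
```

```text
[ 0.13998947  0.77061721 -0.84442528  1.25448587  0.56173854  1.34640016
  1.47690491] 0.19515972573037152 [10.50919529  6.95917349 -3.23585329] 34.862788962669796
```

View pics/t9.png

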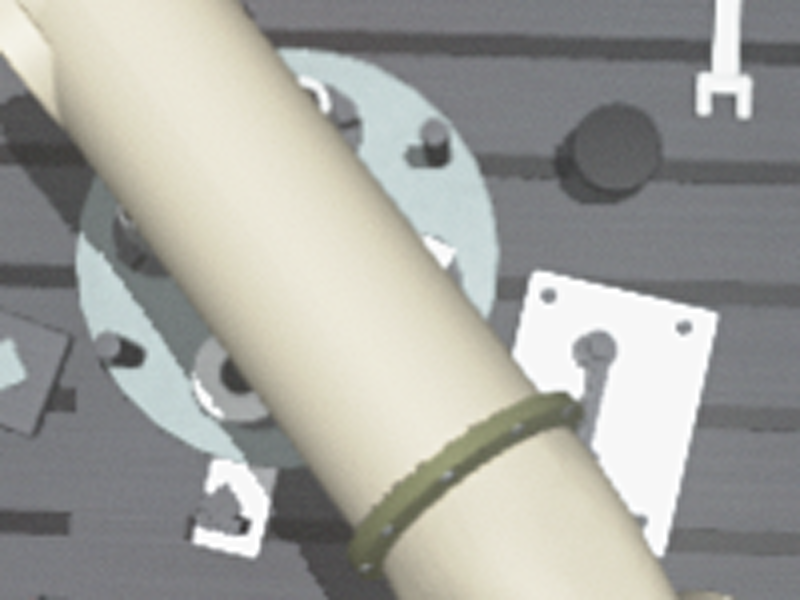

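The flanged tube is now in front of the pointer: bore at (238,373), pointer at (222,505). Pegs show at (435,133) and (110,347), and the hook arm points at the catch. I'll check the angle.

Run:
```python
from h import *
f=load("top9.npz")
P=lambda c,z: ray(f,[(205+c[0]/4-.4,165+c[1]/4-.4)],z)[0,:2]
C=np.array([.571,.1405]); b=np.radians(167.7); fr=C+.085*np.array([np.cos(b),np.sin(b)])
for n,c,z in(("fl",(238,373),.152),("pR",(435,133),.15),("pL",(110,347),.15)):
    p=P(c,z);d=p-C;print(n,p,np.hypot(*d),np.degrees(np.arctan2(d[1],d[0])))
print(fr,P((238,373),.152)-fr)
for c,z in(((222,492),.078),((205,512),.078),((222,470),.078),((238,526),.04)):
    d=P(c,z)-C;print("ptr",np.hypot(*d),np.degrees(np.arctan2(d[1],d[0])))
```

```text
fl [0.48748107 0.15773913] 0.08527953633588839 168.3373763101275
pR [0.63871591 0.04238272] 0.1192159635582561 -55.38839698783616
pL [0.50130135 0.23727754] 0.11926355410852162 125.76122506638879
[0.48795113 0.15860758] [-0.00047006 -0.00086846]
ptr 0.16001238034089865 167.48730921158855
ptr 0.17530038316069668 165.0639684696394
ptr 0.1463748148208419 166.08658649782717
ptr 0.18078339708676675 170.9188652928178
```

The flanged tube is within 2 to 4 mm of the front position (limit 12 mm). I'll hold it there briefly, then hand in.

Call:
{"api": "apply_moves", "payload": {
  "moves": [
    [[1,0,-0.2,0,0,0,0.02],[1,0,-0.2,0,0,0,0.02],[1,0,-0.2,0,0,0,0.02],[1,0,-0.2,0,0,0,0.02],[1,0,-0.2,0,0,0,0.02],[1,0,-0.2,0,0,0,0.02],[1,0,-0.2,0,0,0,0.02]]
  ]
}}

```text
time_s: 11.9
position: [0.6733, 0.2065, 0.1851]
tcp_rot: [-0.274, 0.962, 0.001, 0.003]
ft_force: [11.6, 5.4, -4.2]
grip_width: 0.195
grasp_force: 58.8
```

```bash
python3 -c "
from rig import *
o=get_obs();print(o['qd'],o['grasp_force'],o['ft_force']);print(finish_job())"
```

```text
[-1.79702901e-03  7.88968636e-05 -1.78054518e-04  2.46450711e-03
  5.83124407e-04  1.65776796e-03  1.55416359e-03] 58.79209578037262 [11.61981328  5.38007551 -4.23243428]
the job is handed in; nothing more can be done
None
```

I closed the hook against its stop, turned the flanged tube to the front (about 2–4 mm off by camera, before a last 2° correction I didn't re-measure), and handed the job in at 11.9 s still gripping a peg at 59 N; no verdict came back.

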